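Put four mixed-up bench things back in their own trays

ROBOT

A 6-joint arm with a two-finger parallel gripper is mounted at the origin on a cart in front of the work surface, level with it; the furniture and walls round the work are solid. World frame = base frame: x ahead of the robot, y to its left, z up, the work surface at z = 0. Lengths are in m, angles in rad, forces in N, time in s.
With the tool pointing down it reaches from about 0.25 to 0.725 m from the base axis. Payload 4 kg.
Tool frame: the origin (TCP) lies at the very end of the fingers, on their centre line; the grasp point (between the pads) lies 19 mm behind it; z points along the fingers, y is the line along which they close (so a half turn about z gives the same grasp; the last joint's range is limited). The gripper opens to 85 mm and grips with 20 to 120 N. Pads are 22 mm wide; open, the fingers measure 114 mm over their backs; the gripper's body (76 mm by 85 mm) begins 54 mm behind the grasp point. The pads swing forward as they close: fully open they stand 13 mm farther back than shut.
Start: joints at [1.172, 0.241, 0.005, 1.335, 0, 1.571], TCP at [0.194, 0.461, 0.231] pointing down, gripper open.
Joint ranges: [-2.72, 2.72], [-1.05, 1.87], [-1.09, 1.28], [-1.99, 2.15], [-1.42, 1.44], [-3.14, 3.14]. Speed limits (rad/s): [2.79, 2.79, 3.14, 3.14, 3.14, 3.14].

INTERFACE

Orientations are given as a unit quaternion [x, y, z, w].
In Python, from workcell import bot, vision, workorder, boxes_of gives the robot as it stands.
- The arm moves only by the tool send_rows, never from a script. Its argument "motion" is text: rows parted by semicolons, each of 5 numbers parted by spaces: the closure, from -1 (fully open) to 1 (shut), so that 0 is half open, then the shift along the tool's x, y, z in cm, then the turn about the tool's z in rad. In form: claw x y z twist; .... A call has 1 to 5 rows; each row is the pose to reach, as a shift and turn from the pose commanded when the call began, along the tool's axes at that moment; what a row does not reach only later rows make up. A row lasts 1/10 s, in which the tool goes at most 50 mm and 8.59 degrees, less where a joint would pass 70% of its speed; a pose out of reach is approached as far as the arm can. A call with a gripper value outside its range is refused whole. The fingers move at their own pace and stop on an object; the grip force is fixed at half the most. Time passes only in rows, so rows that repeat a pose let the fingers close. It gives the time, the measured TCP pose, the force, the opening and the grip force at its end, in the units of the state.
- bot.get_obs(): the state, without advancing time (a new reading comes with each control period).
- vision.camera(name): name is "scene" or "top" or "wrist"; returns the picture (400x640x3 uint8, red, green, blue); there is no depth.
- vision.camera_model(name): a dict with "fov_y" (degrees; the focal length in pixels is half the picture's height over the tangent of half this angle, whatever the lens; pixels are square), "cx", "cy" (the principal point, pixels), "k1" (the pictures are not rectified: a ray, as slopes to the right and down, at radius r is drawn at 1 + k1 r^2 times it, then the intrinsics apply), "world_from_camera" (4x4, takes a point from camera to world coordinates); the wrist camera has in their place "hand_eye" (4x4, takes a point from camera to tool coordinates, whose origin is the TCP and whose axes are the flange's). Camera axes: x right, y down, z forward; pixel columns grow to the right and rows downward; lengths in m; the calibration is good to about 2 mm. A picture is of the moment at which its call begins: read the wrist's pose just before it. camera_model takes no time and is no camera call.
- workorder.job_done(): hands the job in; it is judged then, once.
Trained networks look in the newest picture that a camera, given by its name, has taken for a name from the list of things; names that differ only in an ending like _2 or _b are one class to them, and where a whole thing is asked for, a point or a joint stands for the part that bears it (a point fixed in the world has none). Each returns a list of dicts, best first, with "conf" (0 to 1); they miss things now and then, are a little off and sometimes report something else, mostly with a low value. They report only what shows in the picture. A call takes as long as a camera call. They do not tell look-alikes from the thing itself.
- boxes_of(camera, target): "rect" ([centre column, centre row, width, height] in pixels, round what is visible of it).
The state is a dict: "clock": time; "joint_pos": joint angles; "joint_vel": joint speeds; "tau": joint torques, N m; "eef_pos": TCP position; "tool_rot": TCP orientation; "ft_force": force on the tool from outside, world axes, zero at the start; "ft_torque": the same for the moment, N m; "grip_width": finger opening in m; "grasp_force": force on a finger pad.
Only numpy, scipy, OpenCV 4.12 (cv2) and the standard library are available. Lean on these libraries where they do the work, as an engineer would, in place of code of your own. Each camera call takes 0.05 s, during which the arm holds its last target. There are 200 camera calls.

TASK

Someone put the four things on this bench back into the wrong trays. Get each into the middle of its own: the round flux tin flat in the large round dish, the dropper bottle upright in the small round dish, the finned heat sink base down in the square tray, and the small black connector block flat in the long tray, lying lengthwise. The cork mat is free for parking; let go of everything at the end, and do not shift the circuit board standing nearby.

Things in the scene. Friction and masses are not known exactly. Their poses are not given: they have to be found in the camera images.
- tin_center (a point): centre of the round, low, tan flux tin with lid (lid fixed): diameter 52, height 22 mm, so 11 mm above its underside. z up along its axis. Starts in the square tray or the long tray.
- bottle_center (a point): point on the axis of the small dropper bottle (white body, red pointed cap), half-way up: body diameter 35, total height 95 mm, so 47.5 mm above its underside. The straight body can be gripped 20 to 45 mm above its underside. z up along its axis; its underside is slightly domed, so it may lean by 0.05 rad. Starts upright in the long tray or the square tray, the one the tin is not in.
- heat_sink_center (a point): centre of the black finned heat sink, 40 mm (its x) by 45 mm (its y), 26 mm high, so 13 mm above its underside. Base plate below, fins upright, running along its x; its outer faces at y = +-22 mm are flat fins that can be gripped. Starts in the large or the small round dish, at any heading.
- connector_block_center (a point): centre of the small black connector block: 26 mm wide (its x), 69 mm long (its y), 20 mm high, so 10 mm above its underside. Smooth oblong case; grip it across the 26 mm. Starts flat in the small or the large round dish, the one the heat sink is not in, at any heading.
- big_dish: large round grey dish, outer diameter 116 mm: home of the tin. Floor 3 mm thick; low rim 3 mm wide, its top 6 mm above the bench. Fixed to the bench. Origin: centre of its underside, on the bench; z up.
- small_dish: small round grey dish, outer diameter 90 mm: home of the bottle. Floor 3 mm thick; low rim 3 mm wide, its top 6 mm above the bench. Fixed to the bench. Origin: centre of its underside, on the bench; z up.
- square_tray: square grey tray, 92 x 92 mm outside: home of the heat sink. Floor 3 mm thick; low rim 3 mm wide, its top 6 mm above the bench. Fixed to the bench. Origin: centre of its underside, on the bench; x and y along its sides.
- long_tray: long grey tray, 66 mm (its x) by 118 mm (its y) outside: home of the connector block, whose length goes along the tray's y, either way round. Floor 3 mm thick; low rim 3 mm wide, its top 6 mm above the bench. Fixed to the bench. Origin: centre of its underside, on the bench; y along its length.
- mat: plain brown cork mat, 110 x 110 mm, 3 mm thick, fixed to the bench, always empty at the start: a free spot. Origin: centre of its underside, on the bench. The four trays and the mat stand in shuffled places at least 0.14 m apart, centre to centre.
- board: green circuit board on four standoffs, 65 mm (its x) by 100 mm (its y), 26 mm high, loose, to the right of the work; not to be shifted. Origin: centre of its underside.
Not all that is in view belongs to the job. Leave any purple or red look-alike of the part that bears connector_block_center alone.

How it is judged:
At the end, for the whole second after the job is handed in: Tin in the large dish, bottle in the small dish, heat sink in the square tray, block in the long tray: centres within 15 mm of the tray's centre, standing on its floor (height within 4 mm), upright within 0.15 rad, at rest, released; block lengthwise within 0.26 rad. Board not moved over 15 mm (horizontal distance between tin_center and big_dish below 0.015 m and height (world z) of tin_center between 0.01 and 0.018 m and angle between each of tin_center, bottle_center, heat_sink_center, connector_block_center's own z axis and vertical below 0.15 rad and linear speed of each of tin, bottle, heat_sink, connector_block below 0.01 m/s and horizontal distance between bottle_center and small_dish below 0.015 m and height (world z) of bottle_center between 0.0465 and 0.0545 m and horizontal distance between heat_sink_center and square_tray below 0.015 m and height (world z) of heat_sink_center between 0.012 and 0.02 m and horizontal distance between connector_block_center and long_tray below 0.015 m and height (world z) of connector_block_center between 0.009 and 0.017 m and angle between the y axis of connector_block_center and the y axis of long_tray, either way round below 0.26 rad); the robot touches nothing.
It fails at once if the circuit board is shifted by more than 15 mm (distance of board from where it was at the start of the episode above 0.015 m).
It also fails if it takes over 144 s, if anything falls off the work surface, if the arm or the gripper's body presses on something with over 40 N, if the wrist force passes 120 N, or if a joint passes its speed limit or range.

## Working session

There is one attempt and no reset: what is moved stays moved. The work goes in short steps, Python scripts to look and compute and a tool call to move; the robot and the scene stay as the last step left them, time stands still between calls to the robot, and variables do not carry over. Pictures are saved under pics/ and viewed, at most 14 in all, crops included, and the job is handed in when it is done.

Besides the shell and the picture viewer there is one more tool, called as name(argument=value, ...) on one line, values as JSON. send_rows: Moves the arm, as the interface text tells. Its arguments: {"type":"object","properties":{"motion":{"type":"string"}},"required":["motion"]}

```bash
mkdir -p pics; ls
cat > h.py <<'E'
import numpy as np, cv2
from workcell import bot, vision, workorder, boxes_of
from scipy.spatial.transform import Rotation as R
def cam(n):
    m=vision.camera_model(n); f=200/np.tan(np.radians(m['fov_y'])/2)
    K=np.array([[f,0,m['cx']],[0,f,m['cy']],[0,0,1]])
    if 'world_from_camera' in m: T=np.array(m['world_from_camera'])
    else:
        o=bot.get_obs(); T=np.eye(4); T[:3,:3]=R.from_quat(o['tool_rot']).as_matrix(); T[:3,3]=o['eef_pos']; T=T@np.array(m['hand_eye'])
    return K,np.array([m['k1'],0,0,0.]),T
def pix2w(c,p,z):
    K,d,T=c; u=cv2.undistortPoints(np.array([[p]],float),K,d)[0,0]
    v=T[:3,:3]@np.array([u[0],u[1],1]); return T[:3,3]+v*(z-T[2,3])/v[2]
def w2pix(c,P):
    K,d,T=c; q=np.linalg.inv(T)@np.append(P,1); return cv2.projectPoints(q[None,:3],np.zeros(3),np.zeros(3),K,d)[0][0,0]
def bev(c,img,x0,x1,y0,y1,z,s):
    "top-down picture of plane z: up=+x, left=+y, s px per m"
    H,W=int((x1-x0)*s),int((y1-y0)*s)
    X=x1-(np.arange(H)+.5)/s; Y=y1-(np.arange(W)+.5)/s
    K,d,T=c; P=np.stack(np.broadcast_arrays(X[:,None],Y[None],z),-1).reshape(-1,3)
    q=(P-T[:3,3])@T[:3,:3]; uv=cv2.projectPoints(q,np.zeros(3),np.zeros(3),K,d)[0].reshape(H,W,2).astype(np.float32)
    return cv2.remap(img,uv[...,0],uv[...,1],cv2.INTER_LINEAR)
def save(n,img): cv2.imwrite('pics/'+n+'.png',img[...,::-1])
E
python3 - <<'E'
from h import *
i=vision.camera('top'); j=vision.camera('scene'); save('a',np.vstack([i,j])[::1]); save('top0',i)
c=cam('top'); print(c[2].round(3).tolist()); s=cam('scene'); print(s[2].round(3).tolist())
print(np.array(vision.camera_model('wrist')['hand_eye']).round(3).tolist(), bot.get_obs()['tool_rot'],bot.get_obs()['clock'])
for t,z in [('big_dish',.006),('small_dish',.006),('square_tray',.006),('long_tray',.006),('mat',.003),('board',.026),('tin_center',.02),('bottle_center',.05),('heat_sink_center',.026),('connector_block_center',.02)]:
    for r in boxes_of('top',t)[:3]: print(t,round(r['conf'],2),np.round(r['rect']),pix2w(c,r['rect'][:2],z)[:2].round(3))
save('bev',bev(c,i,.15,.75,-.4,.4,.006,1000)) if 1 else 0
E
```

```text
pics
[[0.004, -0.996, 0.085, 0.462], [-1.0, -0.003, 0.01, -0.038], [-0.01, -0.085, -0.996, 1.237], [0.0, 0.0, 0.0, 1.0]]
[[0.611, -0.377, 0.697, -0.129], [-0.792, -0.302, 0.531, -0.531], [0.011, -0.876, -0.483, 0.533], [0.0, 0.0, 0.0, 1.0]]
[[-0.001, -0.95, -0.311, 0.079], [1.0, -0.001, 0.002, -0.0], [-0.002, -0.311, 0.95, -0.143], [0.0, 0.0, 0.0, 1.0]] [ 1.98082163e-01  9.80184950e-01 -9.41137326e-04 -1.85498207e-04] 0.1
big_dish 0.75 [250. 181.  44.  42.] [0.633 0.152]
big_dish 0.58 [419. 238.  41.  46.] [ 0.482 -0.3  ]
small_dish 0.69 [444. 171.  40.  30.] [ 0.661 -0.372]
long_tray 0.62 [419. 240.  41.  46.] [ 0.476 -0.301]
long_tray 0.58 [362. 193.  48.  34.] [ 0.602 -0.149]
mat 0.8 [421. 237.  42.  45.] [ 0.483 -0.308]
mat 0.47 [190. 236.  19.  14.] [0.483 0.315]
board 0.72 [446. 172.  42.  34.] [ 0.655 -0.373]
tin_center 0.83 [190. 235.  15.  16.] [0.486 0.308]
bottle_center 0.45 [362. 193.  17.  15.] [ 0.596 -0.146]
heat_sink_center 0.65 [247. 180.  21.  19.] [0.632 0.158]
heat_sink_center 0.48 [304. 235.  40.  38.] [0.488 0.006]
connector_block_center 0.72 [306. 232.  13.  24.] [0.495 0.001]
connector_block_center 0.53 [262. 248.  25.  12.] [0.453 0.115]
connector_block_center 0.47 [370. 247.  26.   6.] [ 0.457 -0.17 ]
```

View pics/bev.png

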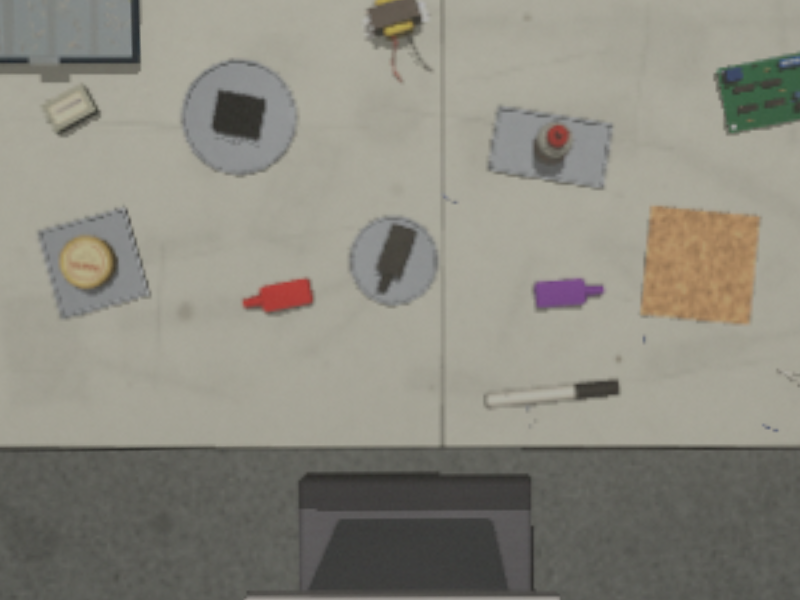

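Run:
```python
import cv2
i=cv2.imread('pics/a.png'); cv2.imwrite('pics/s0.png',i[400:])
```

```text
(no output)
```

View pics/s0.png

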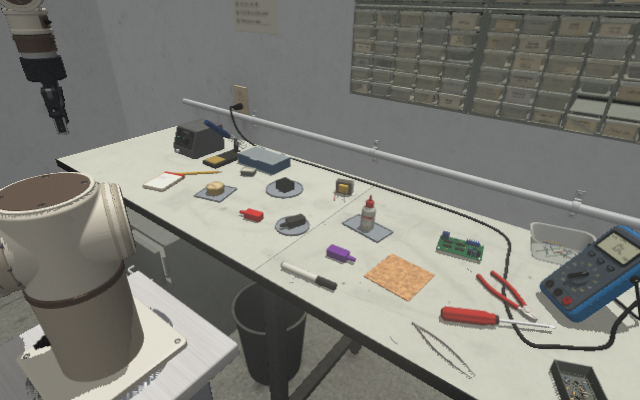

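The top-down view at 1 px/mm shows the heat sink in the big dish (240,117), the block in the small dish (393,261), the tin in the square tray (95,263) and the bottle in the long tray (550,147). The mat is empty at (700,265), the board is at the far right, and there are red and purple look-alikes. The scene view agrees. So there are two swaps to make, with one part of each parked first.

```bash
cat >> h.py <<'E'
def rect(mask,x1,y1,s):
    n,l,st,ce=cv2.connectedComponentsWithStats(mask.astype(np.uint8)); 
    k=1+np.argmax(st[1:,4]); p=np.argwhere(l==k)[:,::-1].astype(np.float32)
    (u,v),_,_=r=cv2.minAreaRect(p); b=cv2.boxPoints(r); e=[b[1]-b[0],b[2]-b[1]]; e=max(e,key=np.linalg.norm)
    a=np.arctan2(-e[0],-e[1]) # world angle of the long side (x=-row,y=-col)
    return dict(xy=np.round([x1-v/s,y1-u/s],4),size=np.round(np.array(r[1])/s,4),ang=round((a+np.pi/2)%np.pi-np.pi/2,3),area=st[k,4]/s/s)
def go(x,y,z,yang=None,o=None):
    "shift in tool axes (cm) and twist to bring TCP to x,y,z with tool y along world angle yang (mod pi)"
    o=o or bot.get_obs(); M=R.from_quat(o['tool_rot']).as_matrix(); d=M.T@(np.array([x,y,z])-o['eef_pos'])*100
    t=0
    if yang is not None:
        a=np.arctan2(M[1,1],M[0,1]); t=-((yang-a+np.pi/2)%np.pi-np.pi/2)
    print('shift',d.round(2),'twist',round(t,3),'alt',round(t-np.sign(t)*np.pi,3),'q6',o['joint_pos'][5].round(2),'pos',np.round(o['eef_pos'],4),'w',round(o['grip_width'],4),'t',o['clock'])
E
python3 - <<'E'
from h import *
i=cv2.imread('pics/top0.png')[...,::-1]; c=cam('top'); s=2000
def m(n,x,y,h,z,f):
    b=bev(c,i,x-h,x+h,y-h,y+h,z,s).astype(int); r=rect(f(b),x+h,y+h,s); print(n,r)
V=lambda b:b.max(2)
bl=lambda b:(b[...,2]-b[...,0]>0)&(b.max(2)<190)
m('hs',.633,.16,.04,.029,lambda b:V(b)<85)
m('blk',.489,.007,.042,.023,lambda b:V(b)<95)
for n,x,y,h in [('big',.633,.16,.07),('small',.489,.007,.06),('sq',.487,.305,.068),('long',.603,-.15,.075)]: m(n,x,y,h,.006,bl)
m('tin',.487,.31,.04,.025,lambda b:b[...,0]-b[...,2]>30)
m('mat',.485,-.3,.08,.003,lambda b:b[...,0]-b[...,2]>40)
m('cap',.6,-.152,.05,.09,lambda b:b[...,0]-b[...,2]>60)
go(.633,.16,.23,0)
E
```

```text
hs {'xy': array([0.6317, 0.1577]), 'size': array([0.0474, 0.0417]), 'ang': np.float32(1.382), 'area': np.float64(0.0018759999999999998)}
blk {'xy': array([0.4899, 0.0062]), 'size': array([0.0265, 0.069 ]), 'ang': np.float32(-0.349), 'area': np.float64(0.0014432499999999999)}
big {'xy': array([0.6333, 0.161 ]), 'size': array([0.1105, 0.11  ]), 'ang': np.float32(0.0), 'area': np.float64(0.00730525)}
small {'xy': array([0.4892, 0.0068]), 'size': array([0.0845, 0.0825]), 'ang': np.float32(0.0), 'area': np.float64(0.00355675)}
sq {'xy': array([0.4869, 0.3064]), 'size': array([0.0893, 0.0896]), 'ang': np.float32(-1.297), 'area': np.float64(0.004472)}
long {'xy': array([ 0.6074, -0.1231]), 'size': array([0.0592, 0.0637]), 'ang': np.float32(-0.16), 'area': np.float64(0.002489)}
tin {'xy': array([0.4875, 0.3085]), 'size': array([0.052, 0.053]), 'ang': np.float32(-1.571), 'area': np.float64(0.00220675)}
mat {'xy': array([ 0.4851, -0.3008]), 'size': array([0.1107, 0.1103]), 'ang': np.float32(1.474), 'area': np.float64(0.01200475)}
cap {'xy': array([ 0.604 , -0.1492]), 'size': array([0.018 , 0.0175]), 'ang': np.float32(0.0), 'area': np.float64(0.000225)}
shift [-52.12 -10.67   0.13] twist 1.172 alt -1.97 q6 1.57 pos [0.1942 0.4607 0.2313] w 0.0858 t 0.6
```

send_rows(motion="-1 -5 -1 1 -0.1; -1 -10 -2 2 -0.2; -1 -15 -3 3 -0.21; -1 -20 -4 4 -0.21; -1 -25 -5 5 -0.21")

```text
clock: 1.1
eef_pos: [0.3986, 0.3219, 0.1831]
tool_rot: [0.094, 0.996, 0.0, 0.0]
ft_force: [0.7, 1.2, 0.5]
grip_width: 0.0856
grasp_force: 0.0
```

```bash
python3 -c "
from h import *
go(.632,.158,.14,1.382)"
```

```text
shift [-26.   -11.73   4.31] twist 0.0 alt -3.141 q6 0.87 pos [0.3986 0.3219 0.1831] w 0.0856 t 1.1
```

send_rows(motion="-1 -5 -2.3 1 0; -1 -9.5 -4.3 2 0; -1 -14 -6.3 3 0; -1 -18 -8.3 4 0; -1 -22 -10 4.3 0")

```text
clock: 1.6
eef_pos: [0.5953, 0.1815, 0.1387]
tool_rot: [0.095, 0.996, -0.0, -0.001]
ft_force: [0.0, 1.9, 0.5]
grip_width: 0.0854
grasp_force: 0.0
```

send_rows(motion="-1 -3.5 -1.5 0 0; -1 -3.5 -1.5 0 0; -1 -3.5 -1.5 0 0")

```text
clock: 1.9
eef_pos: [0.6263, 0.1613, 0.1394]
tool_rot: [0.095, 0.995, -0.0, -0.001]
ft_force: [-0.7, 0.0, 0.7]
grip_width: 0.0856
grasp_force: 0.0
```

Run:
```python
from h import *
go(.632,.158,.006,1.382)
c=cam('wrist'); i=vision.camera('wrist'); save('w1',i)
s=3000;h=.09;x,y=.632,.158
b=bev(c,i,x-h,x+h,y-h,y+h,.029,s); save('w1b',b)
print(rect(b.max(2)<85,x+h,y+h,s))
```

```text
shift [-0.64 -0.22 13.34] twist -0.002 alt 3.14 q6 0.44 pos [0.6263 0.1613 0.1394] w 0.0856 t 1.9
{'xy': array([0.6304, 0.1618]), 'size': array([0.0436, 0.0468]), 'ang': np.float32(-0.186), 'area': np.float64(0.0017645555555555557)}
```

View pics/w1b.png

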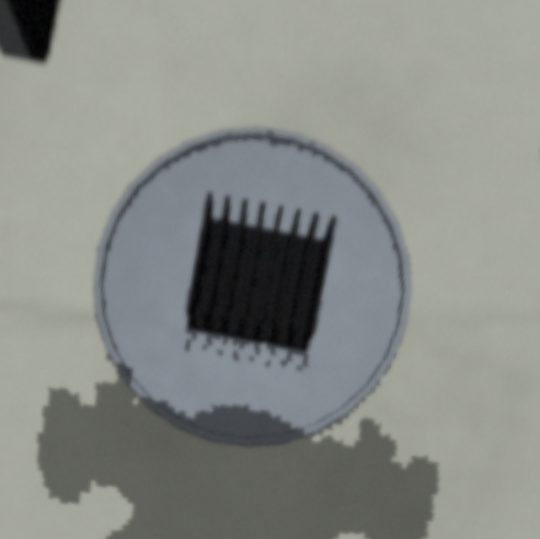

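The wrist view shows the fins running along about −0.19 rad, so I grip along 1.385, with the heat sink centred near (0.631, 0.160). I'm going down to grip it.

send_rows(motion="-1 -0.5 0 4 0; -1 -0.5 0 8 0; -1 -0.5 0 11.5 0; -1 -0.5 0 13.4 0; -1 -0.5 0 13.4 0")

```text
clock: 2.45
eef_pos: [0.6266, 0.1619, 0.0027]
tool_rot: [0.093, 0.996, -0.001, -0.004]
ft_force: [0.2, 0.8, 0.3]
grip_width: 0.0855
grasp_force: 0.0
```

send_rows(motion="1 0 0 0 0; 1 0 0 0 0; 1 0 0 0 0; 1 0 0 0 0; 1 0 0 0 0")

```text
clock: 2.95
eef_pos: [0.6327, 0.1619, 0.0088]
tool_rot: [0.094, 0.996, 0.001, 0.002]
ft_force: [-0.6, -0.2, 5.4]
grip_width: 0.0428
grasp_force: 63.7
```

send_rows(motion="1 0 0 0 0; 1 0 0 0 0; 1 0 0 -1 0; 1 0 0 -4 0; 1 0 0 -6 0")

```text
clock: 3.45
eef_pos: [0.6312, 0.1612, 0.068]
tool_rot: [0.094, 0.996, 0.0, 0.0]
ft_force: [-0.3, -0.0, -0.1]
grip_width: 0.0426
grasp_force: 62.8
```

```bash
python3 -c "
from h import *
go(.375,.22,.07,1.385)"
```

```text
shift [26.27  0.96 -0.21] twist -0.003 alt 3.138 q6 0.44 pos [0.6312 0.1612 0.068 ] w 0.0426 t 3.45
```

send_rows(motion="1 5 0.2 0 0; 1 10 0.4 0 0; 1 15 0.6 0 0; 1 20 0.8 0 0; 1 24 0.9 0 0")

```text
clock: 3.95
eef_pos: [0.394, 0.215, 0.0666]
tool_rot: [0.094, 0.996, -0.0, -0.0]
ft_force: [0.2, 1.0, -0.5]
grip_width: 0.0428
grasp_force: 62.8
```

send_rows(motion="1 2.3 0.1 2.5 0; 1 2.3 0.1 5 0; 1 2.3 0.1 6 0; 1 2.3 0.1 6 0; 1 2.3 0.1 6.1 0")

```text
clock: 4.45
eef_pos: [0.3756, 0.2207, 0.0058]
tool_rot: [0.095, 0.996, 0.0, 0.001]
ft_force: [-0.4, 0.2, -0.7]
grip_width: 0.0428
grasp_force: 63.9
```

```bash
python3 -c "
from h import *
go(.375,.22,.005,1.385)"
```

```text
shift [ 0.05 -0.08  0.08] twist -0.004 alt 3.138 q6 0.72 pos [0.3756 0.2207 0.0058] w 0.0428 t 4.45
```

send_rows(motion="-1 0 0 0.1 0; -1 0 0 0.1 0; -1 0 0 0.1 0; -1 0 0 0.1 0; -1 0 0 0 0")

```text
clock: 4.95
eef_pos: [0.3745, 0.2204, 0.0052]
tool_rot: [0.094, 0.996, -0.0, -0.0]
ft_force: [-1.1, -0.4, -0.0]
grip_width: 0.0852
grasp_force: 0.0
```

send_rows(motion="-1 0 0 -2 0; -1 0 0 -6 0; -1 0 0 -9 0.1; -1 0 0 -11 0.2; -1 0 0 -12 0.33")

```text
clock: 5.45
eef_pos: [0.3756, 0.2211, 0.1276]
tool_rot: [0.259, 0.966, 0.001, 0.001]
ft_force: [0.4, -1.0, -0.7]
grip_width: 0.0855
grasp_force: 0.0
```

```bash
python3 -c "
from h import *
go(.4875,.3085,.13,1.059)"
```

```text
shift [-5.32 13.16 -0.18] twist -0.012 alt 3.13 q6 1.06 pos [0.3756 0.2211 0.1276] w 0.0855 t 5.45
```

send_rows(motion="-1 -1.7 4.2 0 0; -1 -3.4 8.4 0 0; -1 -4.8 12 0 0; -1 -5.3 13.2 0 0; -1 -5.3 13.2 0 0")

```text
clock: 5.95
eef_pos: [0.4873, 0.3099, 0.1246]
tool_rot: [0.256, 0.967, 0.0, 0.0]
ft_force: [-0.9, -0.5, -0.1]
grip_width: 0.0854
grasp_force: 0.0
```

Run:
```python
from h import *
c=cam('wrist'); i=vision.camera('wrist'); save('w2',i)
s=3000;h=.09;x,y=.487,.307
b=bev(c,i,x-h,x+h,y-h,y+h,.025,s); save('w2b',b); b=b.astype(int)
r=rect(b[...,0]-b[...,2]>30,x+h,y+h,s); print(r)
go(*r['xy'],.006,1.059)
```

```text
{'xy': array([0.4872, 0.3108]), 'size': array([0.053 , 0.0517]), 'ang': np.float32(0.0), 'area': np.float64(0.0021896666666666666)}
shift [-0.03  0.24 11.85] twist -0.007 alt 3.135 q6 1.08 pos [0.4859 0.3089 0.1245] w 0.0854 t 6.0
```

View pics/w2b.png

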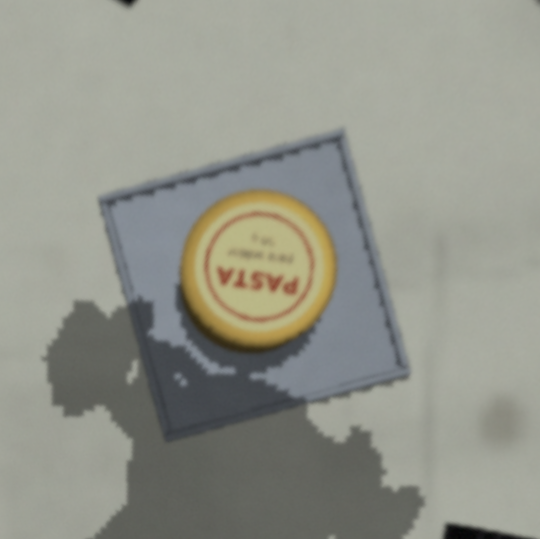

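The tin sits at (258,270) in the rectified crop, about (0.487, 0.310), and the grip runs along the tray's diagonal.

send_rows(motion="-1 0 0.2 4 0; -1 0 0.2 8 0; -1 0 0.2 10.8 0; -1 0 0.2 11.8 0; -1 0 0.2 11.8 0")

```text
clock: 6.5
eef_pos: [0.4851, 0.3092, 0.006]
tool_rot: [0.257, 0.967, -0.002, -0.001]
ft_force: [0.5, -0.1, -0.8]
grip_width: 0.0856
grasp_force: 0.0
```

send_rows(motion="1 0 0 0 0; 1 0 0 0 0; 1 0 0 0 0; 1 0 0 0 0; 1 0 0 0 0")

```text
clock: 7.0
eef_pos: [0.4886, 0.3116, 0.0099]
tool_rot: [0.256, 0.967, 0.002, 0.002]
ft_force: [-0.4, 0.1, 6.1]
grip_width: 0.0493
grasp_force: 61.7
```

send_rows(motion="1 0 0 0 0; 1 0 0 -1 0; 1 0 0 -3 0; 1 0 0 -5 0; 1 0 0 -6 0")

```text
clock: 7.5
eef_pos: [0.4883, 0.3114, 0.0702]
tool_rot: [0.257, 0.967, 0.002, 0.001]
ft_force: [0.5, 0.4, 0.8]
grip_width: 0.0492
grasp_force: 62.4
```

```bash
python3 -c "
from h import *
go(.6333,.161,.066,1.385)"
```

```text
shift [-20.05  -5.87   0.44] twist -0.333 alt 2.809 q6 1.09 pos [0.4883 0.3114 0.0702] w 0.0492 t 7.5
```

send_rows(motion="1 -4.6 -1.4 0 0; 1 -9.2 -2.7 0 0; 1 -13.8 -4 0 0; 1 -18 -5.3 0 0; 1 -20 -5.9 0 0")

```text
clock: 8.0
eef_pos: [0.634, 0.1567, 0.0676]
tool_rot: [0.258, 0.966, -0.0, 0.001]
ft_force: [0.2, 0.2, -0.7]
grip_width: 0.0492
grasp_force: 62.4
```

send_rows(motion="1 0 0 2 0; 1 0 0 4 0; 1 0 0 5.3 0; 1 0 0 5.8 0; 1 0 0 5.8 0")

```text
clock: 8.5
eef_pos: [0.6312, 0.1602, 0.0101]
tool_rot: [0.256, 0.967, -0.0, 0.0]
ft_force: [-0.2, -0.2, -0.5]
grip_width: 0.0491
grasp_force: 62.4
```

```bash
python3 -c "
from h import *
go(.6333,.161,.010,1.385)"
```

```text
shift [-0.14  0.18  0.01] twist -0.333 alt 2.809 q6 0.77 pos [0.6312 0.1602 0.0101] w 0.0491 t 8.5
```

send_rows(motion="-1 0 0 0 0; -1 0 0 0 0; -1 0 0 0 0; -1 0 0 0 0; -1 0 0 0 0")

```text
clock: 9.0
eef_pos: [0.6314, 0.1602, 0.0092]
tool_rot: [0.256, 0.967, 0.0, 0.0]
ft_force: [-0.1, -0.3, 0.3]
grip_width: 0.0851
grasp_force: 0.0
```

send_rows(motion="-1 0 0 -2 0; -1 0 0 -6 0; -1 0 0 -9 -0.1; -1 0 0 -11 -0.2; -1 0 0 -12 -0.33")

```text
clock: 9.5
eef_pos: [0.6328, 0.1605, 0.1323]
tool_rot: [0.092, 0.996, 0.001, 0.002]
ft_force: [-0.0, -0.4, 0.2]
grip_width: 0.0856
grasp_force: 0.0
```

Run:
```python
from h import *
c=cam('wrist'); i=vision.camera('wrist')
s=3000;h=.07;x,y=.633,.161
b=bev(c,i,x-h,x+h,y-h,y+h,.025,s).astype(int)
print(rect(b[...,0]-b[...,2]>30,x+h,y+h,s))
go(.375,.22,.13,1.385)
```

```text
{'xy': array([0.6311, 0.1607]), 'size': array([0.0521, 0.0528]), 'ang': np.float32(-0.785), 'area': np.float64(0.002173888888888889)}
shift [26.47  1.21  0.18] twist 0.005 alt -3.136 q6 0.43 pos [0.6332 0.1606 0.1333] w 0.0853 t 9.55
```

The tin is placed within about 2 mm. Now back to the heat sink.

send_rows(motion="-1 5 0.2 0 0; -1 10 0.4 0 0; -1 15 0.6 0 0; -1 20 0.9 0 0; -1 24 1.1 0 0")

```text
clock: 10.05
eef_pos: [0.3946, 0.2158, 0.1285]
tool_rot: [0.095, 0.995, -0.0, -0.001]
ft_force: [0.3, 1.5, 1.0]
grip_width: 0.0857
grasp_force: 0.0
```

send_rows(motion="-1 2.5 0.1 0 0; -1 2.5 0.1 0 0; -1 2.5 0.1 0 0")

```text
clock: 10.35
eef_pos: [0.3735, 0.2219, 0.1293]
tool_rot: [0.094, 0.996, 0.0, 0.0]
ft_force: [0.3, 0.1, -0.5]
grip_width: 0.0856
grasp_force: 0.0
```

Run:
```python
from h import *
c=cam('wrist'); i=vision.camera('wrist')
s=3000;h=.05;x,y=.375,.22
b=bev(c,i,x-h,x+h,y-h,y+h,.02,s)
print(rect(b.max(2)<85,x+h,y+h,s))
go(.375,.22,.005,1.385)
```

```text
{'xy': array([0.376 , 0.2207]), 'size': array([0.0443, 0.0466]), 'ang': np.float32(-0.197), 'area': np.float64(0.0017773333333333332)}
shift [-0.1  -0.18 12.43] twist -0.004 alt 3.138 q6 0.73 pos [0.3742 0.2219 0.1293] w 0.0856 t 10.4
```

send_rows(motion="-1 -0.2 -0.1 4 0; -1 -0.2 -0.1 8 0; -1 -0.2 -0.1 11 0; -1 -0.2 -0.1 12.2 0; -1 -0.2 -0.1 12.2 0")

```text
clock: 10.9
eef_pos: [0.3748, 0.219, 0.0049]
tool_rot: [0.095, 0.995, -0.001, -0.002]
ft_force: [-0.4, -1.1, 0.3]
grip_width: 0.0855
grasp_force: 0.0
```

send_rows(motion="1 0 0 0 0; 1 0 0 0 0; 1 0 0 0 0; 1 0 0 0 0; 1 0 0 0 0")

```text
clock: 11.4
eef_pos: [0.3766, 0.221, 0.0085]
tool_rot: [0.094, 0.996, 0.001, 0.002]
ft_force: [0.5, -0.3, 6.1]
grip_width: 0.0427
grasp_force: 62.2
```

send_rows(motion="1 0 0 0 0; 1 0 0 -1 0; 1 0 0 -3 0; 1 0 0 -5 0; 1 0 0 -6 0")

```text
clock: 11.9
eef_pos: [0.3758, 0.2208, 0.0691]
tool_rot: [0.094, 0.996, 0.001, 0.001]
ft_force: [-0.4, 0.5, -1.1]
grip_width: 0.0425
grasp_force: 61.5
```

```bash
python3 -c "
from h import *
go(.487,.3075,.065,1.385)"
```

```text
shift [-9.3  10.6   0.44] twist -0.003 alt 3.139 q6 0.72 pos [0.3758 0.2208 0.0691] w 0.0425 t 11.9
```

send_rows(motion="1 -3.2 3.5 0 0; 1 -6.2 7 0 0; 1 -8.5 9.7 0 0; 1 -9.3 10.6 0 0; 1 -9.3 10.6 0 0")

```text
clock: 12.4
eef_pos: [0.4876, 0.308, 0.0668]
tool_rot: [0.094, 0.996, 0.0, 0.0]
ft_force: [-1.0, 0.3, -1.2]
grip_width: 0.0425
grasp_force: 61.4
```

send_rows(motion="1 0 0 2 0; 1 0 0 4 0; 1 0 0 5.3 0; 1 0 0 5.7 0; 1 0 0 5.7 0")

```text
clock: 12.9
eef_pos: [0.4848, 0.3056, 0.0114]
tool_rot: [0.094, 0.996, -0.001, -0.001]
ft_force: [-3.4, -2.6, 8.2]
grip_width: 0.0424
grasp_force: 63.0
```

```bash
python3 -c "
from h import *
go(.487,.3075,.0115,1.385)"
```

```text
shift [-0.18  0.22 -0.01] twist -0.003 alt 3.138 q6 0.75 pos [0.4848 0.3056 0.0114] w 0.0424 t 12.9
```

send_rows(motion="-1 0 0 0 0; -1 0 0 0 0; -1 0 0 0 0; -1 0 0 0 0; -1 0 0 0 0")

```text
clock: 13.4
eef_pos: [0.4863, 0.3069, 0.01]
tool_rot: [0.094, 0.996, -0.0, -0.0]
ft_force: [-0.2, 0.2, 0.4]
grip_width: 0.0852
grasp_force: 0.0
```

send_rows(motion="-1 0 0 -2 0; -1 0 0 -6 0; -1 0 0 -9 0; -1 0 0 -11 0; -1 0 0 -12 0")

```text
clock: 13.9
eef_pos: [0.4875, 0.3077, 0.1326]
tool_rot: [0.094, 0.996, 0.001, 0.002]
ft_force: [0.6, 0.1, 0.3]
grip_width: 0.0849
grasp_force: 0.0
```

Run:
```python
from h import *
c=cam('wrist'); i=vision.camera('wrist')
s=3000;h=.045;x,y=.487,.307
b=bev(c,i,x-h,x+h,y-h,y+h,.02,s)
print(rect(b.max(2)<85,x+h,y+h,s))
go(.490,.006,.13,1.222)
```

```text
{'xy': array([0.4854, 0.3059]), 'size': array([0.0453, 0.0483]), 'ang': np.float32(-0.196), 'area': np.float64(0.0019002222222222222)}
shift [ -5.88 -29.61   0.24] twist 0.16 alt -2.982 q6 0.75 pos [0.4878 0.3078 0.1332] w 0.0853 t 13.95
```

send_rows(motion="-1 -1 -4.8 0 0.1; -1 -1.9 -9.6 0 0.16; -1 -2.9 -14.4 0 0.16; -1 -3.9 -19.2 0 0.16; -1 -4.8 -24 0 0.16")

```text
clock: 14.45
eef_pos: [0.4874, 0.0603, 0.1288]
tool_rot: [0.173, 0.985, -0.0, -0.001]
ft_force: [1.1, -0.4, 0.4]
grip_width: 0.0855
grasp_force: 0.0
```

```bash
python3 -c "
from h import *
go(.490,.006,.13,1.222)"
```

```text
shift [-2.1  -5.02 -0.12] twist 0.0 alt -3.141 q6 0.47 pos [0.4874 0.0603 0.1288] w 0.0855 t 14.45
```

send_rows(motion="-1 -1.6 -4 0 0; -1 -2.1 -5.2 0 0; -1 -2.1 -5.2 0 0; -1 -2.1 -5.2 0 0")

```text
clock: 14.85
eef_pos: [0.4901, 0.0068, 0.1295]
tool_rot: [0.173, 0.985, 0.0, -0.001]
ft_force: [-0.5, 1.0, -0.2]
grip_width: 0.0856
grasp_force: 0.0
```

Run:
```python
from h import *
c=cam('wrist'); i=vision.camera('wrist')
s=4000;h=.07;x,y=.489,.007
b=bev(c,i,x-h,x+h,y-h,y+h,.023,s); save('w3b',b)
r=rect(b.max(2)<90,x+h,y+h,s);print(r)
go(*r['xy'],.008,1.222)
```

```text
{'xy': array([0.4802, 0.0042]), 'size': array([0.051 , 0.0827]), 'ang': np.float32(-0.483), 'area': np.float64(0.0019910624999999998)}
shift [ 0.82 -0.64 12.16] twist 0.001 alt -3.14 q6 0.36 pos [0.4902 0.0073 0.1296] w 0.0854 t 14.9
```

View pics/w3b.png

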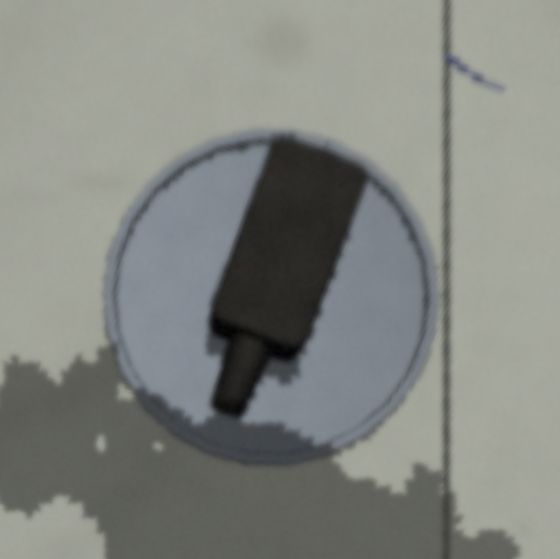

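The block has a 48 mm body with a narrow tip towards (228,412), and the whole thing is centred near (0.489, 0.0075) along −0.34 rad. I'll grip the body about 7 mm from the overall centre, away from the tip.

send_rows(motion="-1 -0.6 0 4 0; -1 -0.6 0 8 0; -1 -0.6 0 11 0; -1 -0.6 0 12.1 0; -1 -0.6 0 12.1 0")

```text
clock: 15.4
eef_pos: [0.4946, 0.0055, 0.0077]
tool_rot: [0.172, 0.985, -0.0, -0.002]
ft_force: [-1.0, 0.6, -1.0]
grip_width: 0.0851
grasp_force: 0.0
```

send_rows(motion="1 0 0 0 0; 1 0 0 0 0; 1 0 0 0 0; 1 0 0 0 0; 1 0 0 0 0")

```text
clock: 15.9
eef_pos: [0.4971, 0.0041, 0.0105]
tool_rot: [0.174, 0.985, 0.0, 0.001]
ft_force: [-0.7, 0.3, 6.5]
grip_width: 0.0244
grasp_force: 59.7
```

send_rows(motion="1 0 0 0 0; 1 0 0 0 0; 1 0 0 -2 0; 1 0 0 -5 0; 1 0 0 -6 0")

```text
clock: 16.4
eef_pos: [0.4979, 0.004, 0.0718]
tool_rot: [0.174, 0.985, 0.0, 0.002]
ft_force: [1.3, -0.6, -0.9]
grip_width: 0.024
grasp_force: 59.4
```

```bash
python3 -c "
from h import *
go(.375,.03,.065,1.222)"
```

```text
shift [12.44 -1.76  0.62] twist -0.0 alt 3.141 q6 0.36 pos [0.4979 0.004  0.0718] w 0.024 t 16.4
```

send_rows(motion="1 4.2 -0.6 0 0; 1 8.4 -1.2 0 0; 1 11.4 -1.6 0 0; 1 12.4 -1.8 0 0; 1 12.4 -1.8 0 0")

```text
clock: 16.9
eef_pos: [0.3722, 0.0296, 0.069]
tool_rot: [0.173, 0.985, -0.0, -0.0]
ft_force: [0.4, -0.3, -0.4]
grip_width: 0.0241
grasp_force: 59.4
```

send_rows(motion="1 0 0 2 0; 1 0 0 4.5 0; 1 0 0 5.9 0; 1 0 0 6.3 0; 1 0 0 6.3 0")

```text
clock: 17.4
eef_pos: [0.3751, 0.0293, 0.0075]
tool_rot: [0.174, 0.985, 0.0, 0.001]
ft_force: [-6.8, -1.9, 18.3]
grip_width: 0.0243
grasp_force: 61.8
```

send_rows(motion="-1 0 0 0 0; -1 0 0 0 0; -1 0 0 0 0; -1 0 0 0 0; -1 0 0 0 0")

```text
clock: 17.9
eef_pos: [0.3736, 0.0296, 0.0061]
tool_rot: [0.174, 0.985, -0.0, -0.0]
ft_force: [-0.9, -0.3, -0.3]
grip_width: 0.0854
grasp_force: 0.0
```

send_rows(motion="-1 0 0 -3 0; -1 0 0 -7 0; -1 0 0 -11 0; -1 0 0 -14 0; -1 0 0 -15 0")

```text
clock: 18.4
eef_pos: [0.3756, 0.0297, 0.1593]
tool_rot: [0.173, 0.985, 0.001, 0.003]
ft_force: [0.1, 0.2, 0.5]
grip_width: 0.0855
grasp_force: 0.0
```

```bash
python3 -c "
from h import *
go(.603,-.149,.155,1.411)"
```

```text
shift [-27.48  -9.03   0.57] twist -0.189 alt 2.953 q6 0.43 pos [0.3756 0.0297 0.1593] w 0.0855 t 18.4
```

send_rows(motion="-1 -4.6 -1.5 0 -0.05; -1 -9.2 -3 0 -0.1; -1 -13.8 -4.5 0 -0.15; -1 -18.4 -6 0 -0.19; -1 -23 -7.5 0 -0.19")

```text
clock: 18.9
eef_pos: [0.5647, -0.1207, 0.1547]
tool_rot: [0.079, 0.997, 0.0, -0.001]
ft_force: [1.2, -0.1, 1.1]
grip_width: 0.0852
grasp_force: 0.0
```

Run:
```python
from h import *
c=cam('wrist'); i=vision.camera('wrist'); save('w4',i)
s=3000;h=.09;x,y=.603,-.15
b=bev(c,i,x-h,x+h,y-h,y+h,.09,s).astype(int)
print(rect(b[...,0]-b[...,2]>60,x+h,y+h,s))
go(.603,-.149,.155,1.411)
```

```text
{'xy': array([ 0.5202, -0.2238]), 'size': array([0.013 , 0.0317]), 'ang': np.float32(-1.571), 'area': np.float64(0.000376)}
shift [-3.56 -1.78 -0.2 ] twist -0.003 alt 3.139 q6 -0.05 pos [ 0.5708 -0.1257  0.1529] w 0.0855 t 18.95
```

View pics/w4.png

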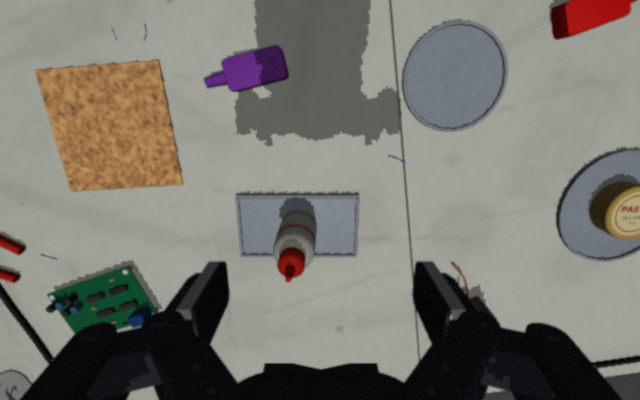

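The wrist view shows the bottle in the long tray, with its tip at (290,280) and the tray corners at (237,193), (358,193), (360,255) and (241,256). The small dish is empty at (455,75).

send_rows(motion="-1 -3.5 -1.7 0 0; -1 -3.5 -1.7 0 0; -1 -3.5 -1.7 0 0; -1 -3.5 -1.7 0 0")

```text
clock: 19.35
eef_pos: [0.5947, -0.1412, 0.1556]
tool_rot: [0.079, 0.997, 0.0, -0.001]
ft_force: [-0.8, 0.2, -0.2]
grip_width: 0.0853
grasp_force: 0.0
```

Run:
```python
from h import *
m=vision.camera_model('wrist'); K,d,_=cam('wrist')
T=np.eye(4); T[:3,:3]=R.from_quat([.079,.997,0,-.001]).as_matrix(); T[:3,3]=[.5647,-.1207,.1547]; c=(K,d,T@np.array(m['hand_eye']))
print('tip',pix2w(c,(290,280),.098)); q=[pix2w(c,p,.006)[:2] for p in [(237,193),(358,193),(360,255),(241,256)]]
print('tray',np.mean(q,0),q[0]-q[1])
# body bottom front ellipse
print('capcentre',pix2w(c,(291,262),.075), 'dish',pix2w(c,(455,75),.006))
# settled picture
c=cam('wrist'); i=vision.camera('wrist'); save('w5',i)
go(.603,-.149,.027,1.411)
for r in boxes_of('wrist','bottle_center')[:2]+boxes_of('wrist','long_tray')[:2]: print(r, pix2w(c,r['rect'][:2],.006))
```

```text
tip [ 0.60582143 -0.14954028  0.098     ]
tray [ 0.60175799 -0.14808673] [-0.01817181 -0.11323772]
capcentre [ 0.60389013 -0.1504515   0.075     ] dish [0.48715771 0.00754884 0.006     ]
shift [-0.94 -0.66 12.92] twist 0.002 alt -3.14 q6 -0.07 pos [ 0.5949 -0.1411  0.1562] w 0.0856 t 19.4
{'rect': [313.9, 208.9, 43.9, 62.7], 'conf': 0.94} [ 0.6176848  -0.15137944  0.006     ]
{'rect': [314.1, 192.3, 122.9, 70.5], 'conf': 0.76} [ 0.60123799 -0.1484437   0.006     ]
```

View pics/w5.png

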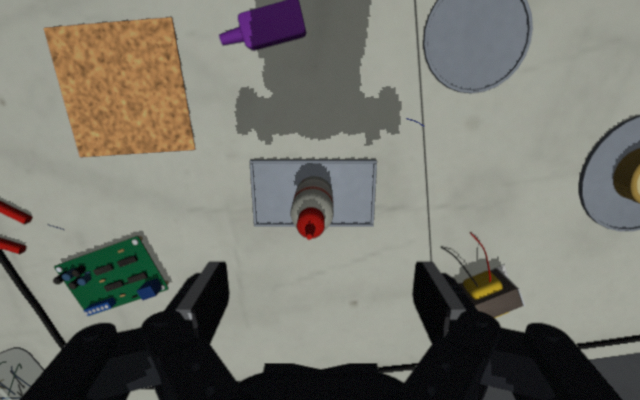

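The second look agrees: bottle near (0.604, −0.150), tray centre (0.602, −0.149), long axis 1.412.

send_rows(motion="-1 -1 -0.7 0 0; -1 -1 -0.7 0 0; -1 -1 -0.7 3 0; -1 -1 -0.7 6 0; -1 -1 -0.7 9 0")

```text
clock: 20.0
eef_pos: [0.6044, -0.1498, 0.0662]
tool_rot: [0.079, 0.997, -0.0, 0.001]
ft_force: [1.0, -0.3, -0.5]
grip_width: 0.0852
grasp_force: 0.0
```

send_rows(motion="-1 0 0 2 0; -1 0 0 3.5 0; -1 0 0 3.9 0; -1 0 0 3.9 0; 0 0 0 3.9 0")

```text
clock: 20.5
eef_pos: [0.6053, -0.1503, 0.0285]
tool_rot: [0.079, 0.997, -0.0, 0.001]
ft_force: [-0.6, 0.6, -0.0]
grip_width: 0.0731
grasp_force: 0.0
```

send_rows(motion="1 0 0 0 0; 1 0 0 0 0; 1 0 0 0 0; 1 0 0 0 0; 1 0 0 0 0")

```text
clock: 21.0
eef_pos: [0.6055, -0.1504, 0.0285]
tool_rot: [0.079, 0.997, -0.0, 0.001]
ft_force: [-1.2, 1.1, 6.2]
grip_width: 0.0329
grasp_force: 60.1
```

send_rows(motion="1 0 0 0 0; 1 0 0 -1 0; 1 0 0 -2.5 0; 1 0 0 -4 0; 1 0 0 -4 0")

```text
clock: 21.5
eef_pos: [0.6061, -0.1508, 0.0696]
tool_rot: [0.079, 0.997, -0.0, 0.002]
ft_force: [-0.0, -0.6, -0.4]
grip_width: 0.0332
grasp_force: 59.5
```

Run:
```python
from h import *
i=vision.camera('wrist'); save('w6',i)
go(.4885,.007,.066,1.411)
```

```text
shift [14.03 13.72  0.19] twist 0.001 alt -3.141 q6 -0.08 pos [ 0.6054 -0.1507  0.0683] w 0.0334 t 21.55
```

View pics/w6.png

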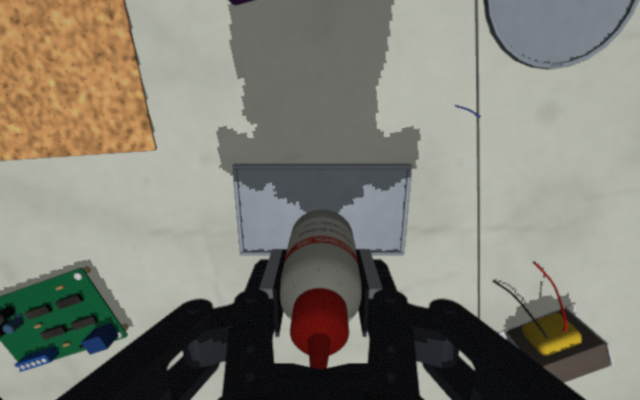

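The bottle is held upright and is off the tray. I'm carrying it to the small dish.

send_rows(motion="1 2.2 2.2 0 0; 1 5 5 0 0; 1 7.8 7.8 0 0; 1 10.6 10.4 0 0; 1 12.8 12.5 0 0")

```text
clock: 22.05
eef_pos: [0.4952, -0.0053, 0.066]
tool_rot: [0.079, 0.997, -0.0, -0.002]
ft_force: [1.1, -0.2, -0.1]
grip_width: 0.0331
grasp_force: 59.6
```

send_rows(motion="1 1.2 1.2 0 0; 1 1.2 1.2 1 0; 1 1.2 1.2 2.5 0; 1 1.2 1.2 3.5 0; 1 1.2 1.2 3.7 0")

```text
clock: 22.55
eef_pos: [0.4873, 0.0063, 0.0284]
tool_rot: [0.08, 0.997, -0.0, -0.001]
ft_force: [-2.2, 0.4, 6.1]
grip_width: 0.0332
grasp_force: 60.3
```

Run:
```python
from h import *
go(.489,.007,.029,1.411)
```

```text
shift [-0.16  0.1  -0.06] twist -0.0 alt 3.141 q6 0.17 pos [0.4873 0.0063 0.0284] w 0.0332 t 22.55
```

send_rows(motion="-1 0 0 0 0; -1 0 0 0 0; -1 0 0 0 0; -1 0 0 0 0; -1 0 0 0 0")

```text
clock: 23.05
eef_pos: [0.4883, 0.0071, 0.0306]
tool_rot: [0.079, 0.997, 0.0, 0.0]
ft_force: [-0.0, 1.0, -0.0]
grip_width: 0.0853
grasp_force: 0.0
```

send_rows(motion="-1 0 0 -1.5 0; -1 0 0 -4.5 0; -1 0 0 -8 0; -1 0 0 -11 0; -1 0 0 -12.5 0")

```text
clock: 23.55
eef_pos: [0.4896, 0.0072, 0.1585]
tool_rot: [0.079, 0.997, 0.0, 0.003]
ft_force: [0.8, -0.2, -0.8]
grip_width: 0.0851
grasp_force: 0.0
```

Run:
```python
from h import *
i=vision.camera('top'); c=cam('top')
s=2000
def m(n,x,y,h,z,f):
    b=bev(c,i,x-h,x+h,y-h,y+h,z,s).astype(int); print(n,rect(f(b),x+h,y+h,s))
try: m('cap',.489,.007,.04,.09,lambda b:b[...,0]-b[...,2]>60)
except Exception as e: print(e)
go(.374,.03,.15,1.222)
```

```text
attempt to get argmax of an empty sequence
shift [11.88  0.41  0.91] twist 0.19 alt -2.951 q6 0.17 pos [0.4905 0.0072 0.16  ] w 0.0854 t 23.6
```

send_rows(motion="-1 3.5 0.1 0 0.05; -1 7.5 0.3 0 0.1; -1 11 0.4 1 0.19; -1 11.9 0.4 3 0.19; -1 11.9 0.4 3 0.19")

```text
clock: 24.1
eef_pos: [0.3672, 0.0298, 0.1231]
tool_rot: [0.173, 0.985, -0.001, -0.003]
ft_force: [-0.3, 0.1, -0.6]
grip_width: 0.0854
grasp_force: 0.0
```

Run:
```python
from h import *
c=cam('wrist'); i=vision.camera('wrist')
go(.374,.03,.005,1.222)
s=3000;h=.07;x,y=.374,.03
b=bev(c,i,x-h,x+h,y-h,y+h,.02,s); save('w7b',b)
i=vision.camera('top'); c=cam('top'); s=2000
b=bev(c,i,.489-.04,.489+.04,.007-.04,.007+.04,.09,s).astype(int); print(rect(b[...,0]-b[...,2]>60,.489+.04,.007+.04,s))
```

```text
shift [-0.43  0.18 11.94] twist 0.001 alt -3.141 q6 0.43 pos [0.3696 0.0299 0.1244] w 0.0854 t 24.15
{'xy': array([0.4875, 0.0037]), 'size': array([0.0178, 0.0175]), 'ang': np.float32(0.245), 'area': np.float64(0.00023774999999999998)}
```

View pics/w7b.png

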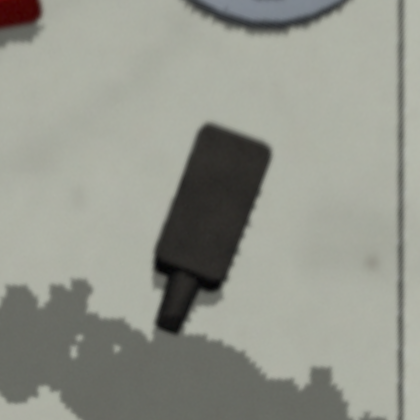

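The block is where I left it, with its overall centre near (203,233) in the crop. The bottle cap reads about 3.5 mm from the dish centre. I'm gripping the block.

send_rows(motion="-1 -0.4 0.1 4 0; -1 -0.4 0.1 8 0; -1 -0.4 0.1 11 0; -1 -0.4 0.1 11.9 0; -1 -0.4 0.1 11.9 0")

```text
clock: 24.7
eef_pos: [0.3755, 0.0293, 0.0057]
tool_rot: [0.174, 0.985, -0.0, -0.001]
ft_force: [0.3, -0.1, 0.9]
grip_width: 0.0855
grasp_force: 0.0
```

send_rows(motion="1 0 0 0 0; 1 0 0 0 0; 1 0 0 0 0; 1 0 0 0 0; 1 0 0 0 0")

```text
clock: 25.2
eef_pos: [0.3761, 0.0294, 0.0073]
tool_rot: [0.173, 0.985, 0.0, 0.001]
ft_force: [-1.9, -0.7, 6.9]
grip_width: 0.0238
grasp_force: 59.2
```

send_rows(motion="1 0 0 0 0; 1 0 0 0 0; 1 0 0 -2 0; 1 0 0 -6 0; 1 0 0 -9 0")

```text
clock: 25.7
eef_pos: [0.375, 0.0294, 0.0978]
tool_rot: [0.173, 0.985, 0.0, 0.0]
ft_force: [1.4, -0.1, -1.1]
grip_width: 0.0242
grasp_force: 59.8
```

```bash
python3 -c "
from h import *
go(.6007,-.157,.1,-.159)"
```

```text
shift [-27.58  -9.81  -0.21] twist 1.381 alt -1.761 q6 0.43 pos [0.375  0.0294 0.0978] w 0.0242 t 25.7
```

send_rows(motion="1 0 0 -3.5 0; 1 0 0 -6 0.15; 1 -2 -3 -6 0.3; 1 -5.5 -4.5 -6 0.45; 1 -10 -6 -6 0.6")

```text
clock: 26.2
eef_pos: [0.4482, -0.0617, 0.157]
tool_rot: [0.459, 0.888, 0.0, 0.0]
ft_force: [0.4, 1.3, -1.4]
grip_width: 0.024
grasp_force: 59.8
```

```bash
python3 -c "
from h import *
go(.6007,-.157,.12,-.159)"
```

```text
shift [-16.6    6.92   3.7 ] twist 0.776 alt -2.366 q6 0.82 pos [ 0.4482 -0.0617  0.157 ] w 0.024 t 26.2
```

send_rows(motion="1 -3.5 1.4 0 0.14; 1 -7 2.8 0 0.28; 1 -10.5 4.3 1 0.42; 1 -13.5 5.5 2 0.56; 1 -15.5 6.4 3 0.7")

```text
clock: 26.7
eef_pos: [0.5925, -0.1512, 0.1255]
tool_rot: [0.736, 0.677, 0.0, 0.0]
ft_force: [-0.5, 1.0, -0.7]
grip_width: 0.0242
grasp_force: 59.8
```

send_rows(motion="1 0 0 0 0.07; 1 0 0 0 0.07; 1 0 0 0 0.07; 1 0 0 0 0.07")

```text
clock: 27.1
eef_pos: [0.5907, -0.1495, 0.1267]
tool_rot: [0.757, 0.653, 0.0, 0.0]
ft_force: [-0.5, 0.4, -0.5]
grip_width: 0.0242
grasp_force: 59.8
```

Run:
```python
from h import *
go(.6007,-.157,.0115,-.159)
save('w8',vision.camera('wrist'))
```

```text
shift [-0.59  1.09 11.52] twist 0.012 alt -3.129 q6 1.47 pos [ 0.5907 -0.1495  0.1267] w 0.0242 t 27.1
```

View pics/w8.png

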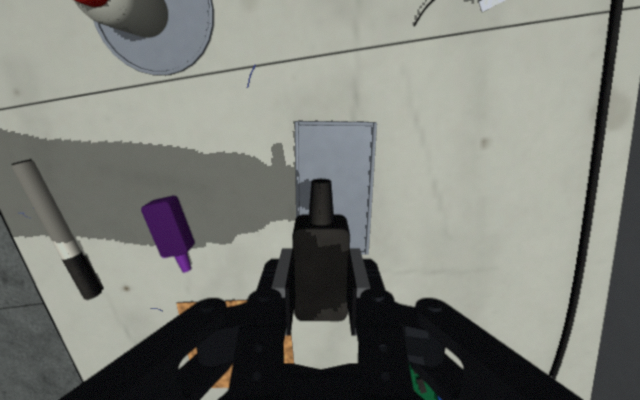

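The block is held straight and lined up with the long tray, tip at (320,185). Lowering.

send_rows(motion="1 -0.6 1.1 2 0.01; 1 -0.6 1.1 5.5 0.01; 1 -0.6 1.1 8.5 0.01; 1 -0.6 1.1 10.5 0.01; 1 -0.6 1.1 11.2 0.01")

```text
clock: 27.65
eef_pos: [0.5989, -0.1566, 0.0119]
tool_rot: [0.76, 0.649, -0.001, -0.002]
ft_force: [-0.9, 0.8, -1.4]
grip_width: 0.0243
grasp_force: 59.8
```

send_rows(motion="1 0 0 0.2 0; 1 0 0 0.3 0")

```text
clock: 27.85
eef_pos: [0.6019, -0.1575, 0.0125]
tool_rot: [0.761, 0.649, 0.001, 0.001]
ft_force: [0.3, -0.4, -0.5]
grip_width: 0.0241
grasp_force: 59.8
```

Run:
```python
from h import *
go(.6007,-.157,.0105,-.159); print(bot.get_obs()['ft_force'])
```

```text
shift [ 0.03 -0.13  0.19] twist 0.001 alt -3.14 q6 1.47 pos [ 0.6019 -0.1575  0.0125] w 0.0241 t 27.85
[ 0.30913007 -0.3765164  -0.5127663 ]
```

send_rows(motion="1 0 0 0.2 0; 1 0 0 0.2 0; -1 0 0 0.2 0; -1 0 0 0.2 0; -1 0 0 0.2 0")

```text
clock: 28.35
eef_pos: [0.6013, -0.1575, 0.0097]
tool_rot: [0.761, 0.649, 0.0, 0.0]
ft_force: [0.2, 0.6, -0.2]
grip_width: 0.0669
grasp_force: 0.0
```

send_rows(motion="-1 0 0 0 0; -1 0 0 0 0; -1 0 0 -2 0; -1 0 0 -6 0; -1 0 0 -10 0")

```text
clock: 28.85
eef_pos: [0.6, -0.1571, 0.1092]
tool_rot: [0.761, 0.649, -0.001, -0.001]
ft_force: [0.7, -0.4, 1.0]
grip_width: 0.0853
grasp_force: 0.0
```

send_rows(motion="-1 0 -4 -4 0; -1 0 -9 -6 0; -1 0 -14 -6 0; -1 0 -19 -6 0; -1 0 -22 -6 0")

```text
clock: 29.35
eef_pos: [0.381, -0.1221, 0.1694]
tool_rot: [0.761, 0.649, -0.0, -0.0]
ft_force: [0.6, -0.1, 0.0]
grip_width: 0.0854
grasp_force: 0.0
```

send_rows(motion="-1 0 -3 0 0; -1 0 -3 0 0; -1 0 -3 0 0; -1 0 -3 0 0")

```text
clock: 29.75
eef_pos: [0.3554, -0.1184, 0.1696]
tool_rot: [0.761, 0.649, 0.001, 0.001]
ft_force: [0.1, 0.3, 0.6]
grip_width: 0.0855
grasp_force: 0.0
```

Run:
```python
from h import *
i=vision.camera('top'); c=cam('top'); s=2000
save('bev2',bev(c,i,.15,.75,-.4,.4,.006,1000))
def m(n,x,y,h,z,f):
    b=bev(c,i,x-h,x+h,y-h,y+h,z,s).astype(int)
    try: print(n,rect(f(b),x+h,y+h,s))
    except Exception as e: print(n,e)
V=lambda b:b.max(2)
m('hs',.487,.306,.04,.029,lambda b:V(b)<85)
m('blk',.602,-.149,.045,.023,lambda b:V(b)<95)
m('tin',.633,.161,.045,.025,lambda b:b[...,0]-b[...,2]>30)
m('cap',.489,.007,.04,.09,lambda b:b[...,0]-b[...,2]>60)
print(bot.get_obs()['eef_pos'])
```

```text
hs {'xy': array([0.4853, 0.2999]), 'size': array([0.0513, 0.0412]), 'ang': np.float32(1.377), 'area': np.float64(0.00198125)}
blk {'xy': array([ 0.6017, -0.1485]), 'size': array([0.0686, 0.0308]), 'ang': np.float32(1.451), 'area': np.float64(0.00165)}
tin {'xy': array([0.631, 0.159]), 'size': array([0.052, 0.052]), 'ang': np.float32(-1.571), 'area': np.float64(0.0021644999999999998)}
cap {'xy': array([0.4875, 0.004 ]), 'size': array([0.018, 0.017]), 'ang': np.float32(0.0), 'area': np.float64(0.0002375)}
[ 0.35544827 -0.11837043  0.1694547 ]
```

View pics/bev2.png

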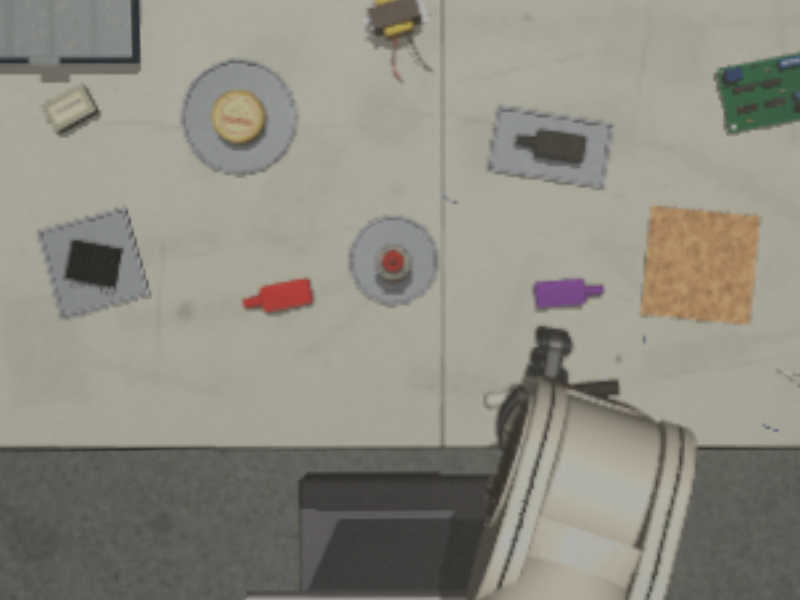

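The final top-down view shows all four parts centred in their own trays, the board unmoved and the gripper clear. Handing in.

```bash
python3 -c "
from h import *
print(workorder.job_done())"
```

```text
the job is handed in; nothing more can be done
None
```

I placed all four parts in their own trays, each within about 7 mm of centre in the last top-camera view, with everything released and the board unmoved, and handed the job in at about 30 s; no verdict came back.

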